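Board onto the chill plate, then hold the cracker case open

ROBOT

A 6-joint arm with a two-finger parallel gripper is mounted at the origin on the work surface. World frame = base frame: x ahead of the robot, y to its left, z up, the work surface at z = 0. Lengths are in m, angles in rad, forces in N, time in s.
With the tool pointing down it reaches from about 0.375 to 0.925 m from the base axis. Payload 5.7 kg.
Tool frame: the origin (TCP) lies midway between the tips of the shut fingers; the grasp point (between the pads) lies 19 mm behind it; z points along the fingers, y is the line along which they close (so a half turn about z gives the same grasp; the last joint's range is limited). The gripper opens to 88 mm and grips with 3 to 60 N. Pads are 20 mm wide; open, the fingers measure 115 mm over their backs; the gripper's body (75 mm by 178 mm) begins 61 mm behind the grasp point.
Start: joints at [-1.295, 0.359, 1.51, -0, 1.272, -0.115], TCP at [0.229, -0.555, 0.223] pointing down, gripper open.
Joint ranges: [-2.97, 2.97], [-1.01, 2.36], [0.21, 2.38], [-0.96, 4.11], [0.2, 2.71], [-2.98, 2.98]. Speed limits (rad/s): [2.39, 2.39, 3.14, 3.14, 3.14, 3.14].

INTERFACE

Orientations are given as a unit quaternion [x, y, z, w].
In Python, from bench import move_ptp, servo_line, goto_joints, move_gripper, sleep, inverse_kinematics, capture, PlanningError, close_job, spot_in, silhouettes, current_clock, current_joint_pos, current_qvel, current_joint_torque, current_position, current_orientation, current_force, current_torque, current_finger_gap, current_grip_force gives the robot as it stands. Calls block until the motion is done:
- move_ptp(position, orientation): joint-space move of the TCP to a pose.
- servo_line(position, orientation=None, rate=0.15, contact_N=None): straight line of the TCP; orientation=None keeps the orientation; rate is the mean speed in m/s. With contact_N (N) it stops when the force on the tool has changed by that much, and returns True; else False.
- goto_joints(angles): joint-space move.
- move_gripper(opening): finger opening in m; the grip force is fixed at half the most; returns when the fingers have stopped.
- sleep(seconds).
- inverse_kinematics(position, orientation): joint angles nearest the present ones, or None.
- capture(name): name is "side" or "top" or "wrist"; returns a dict with "image" (400x640x3 uint8, blue, green, red), "range_z" (400x640 float32, m along the optical axis (not along the pixel's ray), 0 where there is no reading), "intrinsics" (3x3 intrinsics, pixels), "R" (3x3) and "t" (3): a world point X has camera coordinates R X + t. Camera axes: x right, y down, z forward; pixel columns grow to the right and rows downward; lengths in m; the calibration is good to about 2 mm. A picture is of the moment at which its call begins.
A pose or a line that the arm cannot do raises PlanningError and nothing moves.
- close_job(): hands the job in; it is judged then, once.
Trained networks look in the newest picture that a camera, given by its name, has taken for a name from the list of things; names that differ only in an ending like _2 or _b are one class to them, and where a whole thing is asked for, a point or a joint stands for the part that bears it (a point fixed in the world has none). Each returns a list of dicts, best first, with "conf" (0 to 1); they miss things now and then, are a little off and sometimes report something else, mostly with a low value. They report only what shows in the picture. A call takes as long as a camera call.
- spot_in(camera, query): "xy" ([column, row] in pixels, amid what is visible of it).
- silhouettes(camera, query): "region" (400x640 bool, what is visible of it) and "xy" ([column, row] in pixels, amid what is visible of it).
Readings, each from a call of its own:
- current_clock(): time.
- current_joint_pos(): joint angles.
- current_qvel(): joint speeds.
- current_joint_torque(): joint torques, N m.
- current_position(): TCP position.
- current_orientation(): TCP orientation.
- current_force(): force on the tool from outside, world axes, zero at the start.
- current_torque(): the same for the moment, N m.
- current_finger_gap(): finger opening in m.
- current_grip_force(): force on a finger pad.
Only numpy, scipy, OpenCV 4.12 (cv2) and the standard library are available. Lean on these libraries where they do the work, as an engineer would, in place of code of your own. Each camera call takes 0.05 s, during which the arm holds its last target. There are 200 camera calls.

TASK

Get ready for a colleague to serve crackers: slide the wooden paddle board with its ramekin of olives along the counter, never lifting it, until its blade is centred and square on the steel chill plate, with the ramekin still standing on the blade, and let go of it. Then raise the falling lid of the cracker case to 45 degrees and finish while holding it there, still, with the gripper: nothing else may prop it, and it falls shut if let go. Leave the other things on the counter alone.

Things in the scene. Friction and masses are not known exactly. Their poses are not given: they have to be found in the camera images.
- board: Wooden paddle board lying flat, loose, about 0.25 kg. Blade 140 mm (its x) by 120 mm (its y), 15 mm thick; origin at the centre of the blade's underside, z up. A straight handle 30 mm wide (y) and 15 mm thick runs from the blade's -x edge to 155 mm from the origin along -x, that is, roughly towards the robot. It slides on the counter.
- board_handle (a point): A point in the middle of the board's handle, 112 mm from the board's origin along its -x, at half thickness (7.5 mm above the counter). Axes as the board's.
- chill_plate: The target: bright steel chill plate with a dark rim, let flush into the counter (top about 1 mm, its rim does not catch the board), 170 mm (its x) by 150 mm (its y). Origin at its centre at counter level; fixed, does not move.
- ramekin: White ramekin of green olives standing loose on the board's blade near its middle, 42 mm high, 72 mm wide at the mouth, 60 mm at the foot, about 0.16 kg; origin at the centre of its underside. Nothing fixes it to the board: move smoothly.
- case: Fixed dark wooden cracker case, open-topped box 220 mm (its x) by 260 mm (its y), 100 mm high, full of crackers, covered by the lid; origin at the centre of its underside, front faces -x (towards the robot).
- lid: Lid of the case: pale, milky-clear panel 220 x 260 x 8 mm, dark steel frame, about 0.4 kg, brass grab bar on top. Hinged along the case's far (+x) upper edge; origin at the middle of the hinge axis (its y), 110 mm along the case's +x from the case's origin, 100 mm above the counter. When shut its axes are the case's; the panel reaches 220 mm along -x.
- lid_bar (a point): Middle of the lid's grab bar: bar 120 mm long along the lid's y, 12 mm in diameter, centred 190 mm from the hinge along the lid's -x and 48 mm above the lid's origin (40 mm above the panel's top); 34 mm are free under the bar. Axes as the lid's.
- lid_hinge (a joint): Opening angle of the lid, rad: 0 shut, growing as the front edge rises; stop at 1.25. No spring or catch and hardly any friction: the lid falls shut from any angle. 45 degrees is 0.785.
- nut_pot: Bystander: white ramekin of nuts (72 mm mouth, 42 mm high), at the far side of the counter; origin under its centre.
- olive_jar: Bystander: green glass jar with brass cap, 84 mm diameter, 130 mm high, on the far side, left; origin under its centre.
- pepper_jar: Bystander: amber glass jar with brass cap, 84 mm diameter, 130 mm high, on the far side, left; origin under its centre.
- oil_bottle: Bystander: green oil bottle, 64 mm diameter, 210 mm high, on the far side, left; origin under its centre.
- cheese: Bystander: round yellow cheese, 110 mm diameter, 50 mm high, nearer the robot than the cracker case, to the right; origin under its centre.

How it is judged:
By the outcome, as a careful person would: the job done as asked, in the order asked, and still so for the second after the job is handed in, while the arm keeps its last pose, push and grip.
It also fails if it takes over 45 s, if anything falls off the work surface, if the arm or the gripper's body presses on something with over 40 N, if the wrist force passes 120 N, or if a joint passes its speed limit or range.

## Working session

There is one attempt and no reset: what is moved stays moved. The work goes in short steps, each a Python script; the robot and the scene stay as the last script left them, time stands still between calls to the robot, and variables do not carry over. Pictures are saved under pics/ and viewed, at most 10 in all, crops included, and the job is handed in when it is done.

```bash
mkdir -p pics; ls; python3 - <<'E'
from bench import *
import cv2,numpy as np
ims=[]
for n in("top","side"):
    c=capture(n);cv2.imwrite(f"pics/{n}0.png",c["image"]);np.savez(f"{n}0.npz",**c)
    print(n,c["t"],(-c["R"].T@c["t"]),c["R"].round(2).tolist(),c["intrinsics"][0])
    for q in("board","chill_plate","ramekin","case","lid","cheese"):
        s=silhouettes(n,q);print(q,[(round(d["conf"],2),np.round(d["xy"]),d["region"].sum()) for d in s][:2])
print(current_clock())
E
```

```text
pics
top [0.01193823 0.52166468 1.59552325] [ 0.31450552 -0.00944946  1.64892935] [[-0.03, -1.0, -0.01], [-0.99, 0.03, -0.13], [0.13, 0.0, -0.99]] [481.07920799   0.         315.31451601]
board [(0.74, array([237., 190.]), np.int64(1357))]
chill_plate [(0.87, array([290., 187.]), np.int64(2046))]
ramekin []
case [(0.72, array([384., 174.]), np.int64(5894))]
lid [(0.59, array([389., 172.]), np.int64(5531))]
cheese [(0.83, array([435., 263.]), np.int64(524))]
side [0.40047265 0.33616826 1.00477838] [0.07030739 0.54123161 0.99251813] [[-0.77, -0.64, 0.0], [-0.5, 0.6, -0.63], [0.4, -0.48, -0.78]] [362.425843     0.         315.01654597]
board [(0.82, array([245., 271.]), np.int64(1386))]
chill_plate [(0.84, array([288., 227.]), np.int64(1973))]
ramekin [(0.82, array([238., 257.]), np.int64(485))]
case [(0.6, array([341., 159.]), np.int64(5044))]
lid [(0.96, array([341., 149.]), np.int64(3393))]
cheese []
0.7
```

View pics/top0.png

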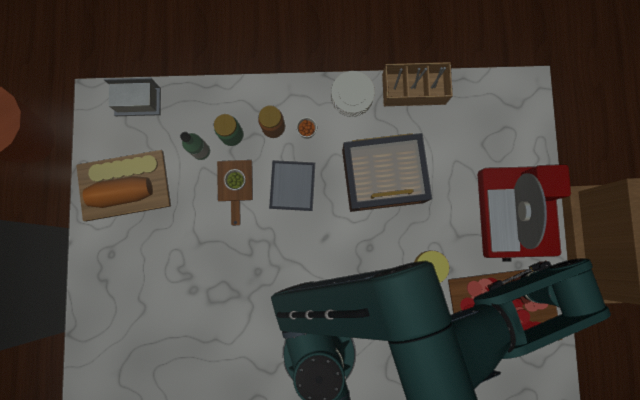

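View pics/side0.png

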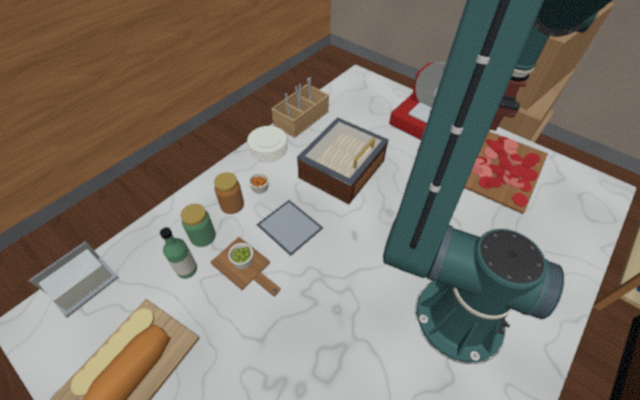

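The top view shows the board at about (235,182), with its handle pointing down to (235,222). The plate is at (292,186), the case at (388,172) with its brass bar near (392,194), and the cheese at (432,265). The side view agrees. Next I'll fit model outlines to the silhouettes from both cameras.

```bash
cat > vis.py <<'E'
import numpy as np,cv2
from bench import *
from scipy.optimize import minimize
def box(x0,x1,y0,y1,z0,z1): return np.array([[x,y,z] for x in(x0,x1) for y in(y0,y1) for z in(z0,z1)])
a=np.linspace(0,2*np.pi,40)
ring=lambda r,z:np.c_[r*np.cos(a),r*np.sin(a),0*a+z]
M={"board":[box(-.07,.07,-.06,.06,0,.015),box(-.155,-.07,-.015,.015,0,.015)],
 "chill_plate":[box(-.085,.085,-.075,.075,0.001,.001)],
 "case":[box(-.11,.11,-.13,.13,0,.108)],
 "ramekin":[np.r_[ring(.03,0),ring(.036,.042)]],"cheese":[np.r_[ring(.055,0),ring(.055,.05)]]}
def proj(c,P):
    q=P@c["R"].T+c["t"]; q=q@c["intrinsics"].T; return q[:,:2]/q[:,2:]
def world(c,uv,z):
    d=c["R"].T@np.linalg.solve(c["intrinsics"],[*uv,1]); o=-c["R"].T@c["t"]
    return o+d*(z-o[2])/d[2]
def place(P,p,z=0):
    x,y,t=p; R=np.array([[np.cos(t),-np.sin(t)],[np.sin(t),np.cos(t)]])
    return np.c_[P[:,:2]@R.T+[x,y],P[:,2]+z]
def fit(parts,masks,p0,z=0):
    """masks: list of (cam, bool region); p0=(x,y,yaw). returns pose, mean IoU"""
    S=4; big=[(c,cv2.resize(m.astype(np.uint8),None,fx=S,fy=S,interpolation=cv2.INTER_LINEAR)) for c,m in masks]
    def cost(p):
        s=0
        for c,m in big:
            im=np.zeros_like(m)
            for P in parts:
                h=cv2.convexHull(((proj(c,place(P,p,z))+.5)*S-.5).astype(np.float32))
                cv2.fillConvexPoly(im,np.round(h*16).astype(np.int32),1,shift=4)
            s+=(im&m).sum()/(im|m).sum()
        return -s/len(big)
    p=np.array(p0,float)
    for d in(.02,.006):
        p=minimize(cost,p,method="Nelder-Mead",options=dict(initial_simplex=np.array([p,p+[d,0,0],p+[0,d,0],p+[0,0,5*d]]),xatol=1e-5,fatol=1e-5)).x
    return p,-cost(p)
def sil(cam,q):
    s=silhouettes(cam,q); return s[0]["region"] if s else np.zeros((400,640),bool)
def see(cams=("top","side"),names=("board",),guess={}):
    cs={n:capture(n) for n in cams}; out={}
    for q in names:
        ms=[]
        for n in cams:
            r=sil(n,q)
            if q=="board": r=cv2.morphologyEx((r|sil(n,"ramekin")).astype(np.uint8),cv2.MORPH_CLOSE,np.ones((9,9)))>0 if n=="top" else r|sil(n,"ramekin")
            if q=="case": r=r|sil(n,"lid")
            if r.sum()>50: ms.append((cs[n],r))
        z=.015 if q=="ramekin" else 0
        for sub in [ms]+([[m] for m in ms] if len(ms)>1 else []):
            g=guess.get(q)
            if g is None:
                c,r=sub[0]; v,u=np.nonzero(r); g=[*world(c,[u.mean(),v.mean()],M[q][0][:,2].max()/2)[:2],0]
            parts=list(M[q])
            if q=="board" and len(sub)==1 and sub[0][0] is cs.get("side"): continue
            p,i=fit(parts,sub,g,z); print(q,len(sub),p.round(4),round(i,3))
            out.setdefault(q,p)
    return out
E
python3 - <<'E'
from vis import *
see(names=("board","chill_plate","case","ramekin","cheese"))
# heights check by depth
for n in("top","side"):
    c=capture(n)
    for q in("board","ramekin","lid_bar"):
        r=sil(n,q)
        if r.sum()<20: print(n,q,"none");continue
        v,u=np.nonzero(r);z=c["range_z"][v,u];k=z>0
        X=(np.linalg.solve(c["intrinsics"],np.c_[u,v,0*u+1].T)*z).T[k]; X=(X-c["t"])@c["R"]
        print(n,q,r.sum(),np.median(X,0).round(3),np.percentile(X[:,2],[5,50,95]).round(3))
    s=spot_in(n,"lid_bar"); print(s[:1])
E
```

```text
board 2 [0.589  0.276  0.0144] 0.935
board 1 [0.5912 0.2746 0.    ] 0.929
chill_plate 2 [ 0.5678  0.0776 -0.0845] 0.942
chill_plate 1 [ 0.5692  0.078  -0.077 ] 0.958
chill_plate 1 [ 0.5669  0.0773 -0.0781] 0.933
case 2 [ 0.5918 -0.238   0.095 ] 0.973
case 1 [ 0.5946 -0.2383  0.0909] 0.975
case 1 [ 0.5899 -0.2374  0.0902] 0.985
ramekin 2 [0.5846 0.2682 0.1263] 0.903
ramekin 1 [0.5862 0.2686 0.0766] 0.949
ramekin 1 [0.5805 0.268  0.0272] 0.949
cheese 2 [ 0.2781 -0.3819  0.056 ] 0.261
cheese 1 [ 0.2781 -0.3819  0.056 ] 0.522
cheese 1 [0.8003 0.1262 0.0501] 0.702
top board 1279 [0.563 0.274 0.016] [0.009 0.016 0.023]
top ramekin 363 [0.585 0.268 0.054] [0.036 0.054 0.063]
top lid_bar 5369 [ 0.593 -0.237  0.11 ] [0.104 0.11  0.117]
[{'xy': [388.0, 169.8], 'conf': 0.9}]
side board 1444 [0.547 0.287 0.015] [0.01  0.015 0.018]
side ramekin 510 [0.578 0.272 0.052] [0.021 0.052 0.059]
side lid_bar 1945 [0.561 0.081 0.001] [-0.002  0.001  0.004]
[{'xy': [343.0, 149.3], 'conf': 0.78}]
```

```bash
cat >> vis.py <<'E'
from scipy.spatial.transform import Rotation as Rn
def down(yaw): return (Rn.from_euler("z",yaw)*Rn.from_euler("x",np.pi)).as_quat()
def off(p,x,y,z): return place(np.array([[x,y,z]]),p)[0]
E
python3 - <<'E'
from vis import *
b=np.array([.589,.276,.014])
for yaw in (b[2],b[2]+np.pi): print(inverse_kinematics(off(b,-.112,0,.15),down(yaw)))
p=current_position(); servo_line([p[0],p[1],.30],rate=.3)
move_ptp(off(b,-.112,0,.17),down(b[2]))
move_gripper(.07)
c=capture("wrist"); im=c["image"].copy()
for P in M["board"]:
    cv2.polylines(im,[np.round(cv2.convexHull(proj(c,place(P,b)).astype(np.float32))).astype(np.int32)],True,(0,255,0))
cv2.imwrite("pics/w1.png",im); print(current_joint_pos(),current_clock())
see(cams=("top","side"),names=("board","chill_plate"),guess={"board":b})
see(cams=("wrist",),names=("board",),guess={"board":b})
E
```

```text
[ 3.96542506e-01  3.66041802e-01  1.70300464e+00 -4.44089210e-16
  1.07254621e+00  1.95333883e+00]
[ 0.39654251  0.3660418   1.70300464  0.          1.07254621 -1.18825382]
[ 3.96524485e-01  3.42615755e-01  1.68142370e+00 -1.05972876e-05
  1.11756835e+00  1.95332450e+00] 6.025
board 2 [0.589  0.276  0.0143] 0.592
board 1 [0.5954 0.2745 0.0509] 0.568
chill_plate 2 [ 0.5669  0.0774 -0.0825] 0.808
chill_plate 1 [ 0.5688  0.0777 -0.0835] 0.969
chill_plate 1 [ 0.5627  0.0778 -0.083 ] 0.678
board 1 [0.5871 0.2744 0.0131] 0.978
```

View pics/w1.png

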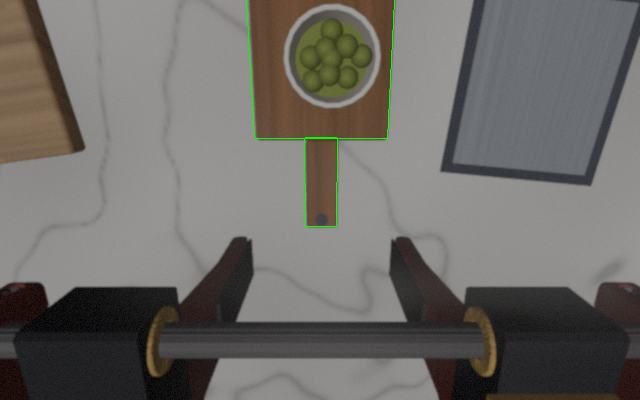

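The wrist view confirms it: the board outline lies on the handle, x 305–338 and y 138–227, and the ramekin is at (332,56). Next: grip the handle and slide.

```bash
python3 - <<'E'
from vis import *
b=np.array([.5875,.2748,.0133]); T=np.array([.568,.0777,-.082])
print(servo_line(off(b,-.112,0,.05),down(b[2]),rate=.12), servo_line(off(b,-.112,0,.005),down(b[2]),rate=.04,contact_N=6),current_position())
move_gripper(.015); print("gap",current_finger_gap(),current_grip_force(),current_force())
g=off(T,-.112,0,.005); g[2]=current_position()[2]
try: servo_line(g,down(T[2]),rate=.045)
except PlanningError as e: print(e)
print(current_position()-g,current_force(),current_clock())
sleep(.3)
see(cams=("wrist",),names=("board","chill_plate","ramekin"),guess={"board":T,"chill_plate":T,"ramekin":T})
c=capture("wrist"); im=c["image"].copy()
for P in M["board"]+M["chill_plate"]:
    cv2.polylines(im,[np.round(cv2.convexHull(proj(c,place(P,T)).astype(np.float32))).astype(np.int32)],True,(0,255,0))
cv2.imwrite("pics/w2.png",im)
E
```

```text
False False [0.4756986  0.27338508 0.00522239]
gap 0.02970879549496389 29.999306201934814 [-0.18291479  0.15104519  0.10420589]
[-4.37322591e-05  3.50456859e-05 -2.47885915e-05] [ 1.19878405  0.89889882 -1.79153975] 14.0167
board 1 [ 0.5684  0.0774 -0.0762] 0.958
chill_plate 1 [ 0.5792  0.0669 -0.0758] 0.422
ramekin 1 [0.5634 0.0705 0.028 ] 0.984
```

View pics/w2.png

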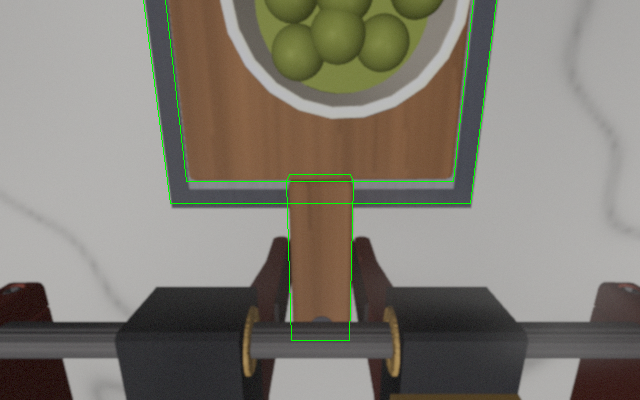

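The board sits on the plate with even left and right margins: blade corners at (187,181) and (454,181), plate at (172,206) and (471,206). The plate is about 1 mm nearer than I assumed, so I'll nudge the board, release it, and check reach for the lid.

```bash
cat >> vis.py <<'E'
def bar(case,th):
    H=off(case,.11,0,.1); d=Rn.from_euler("zy",[case[2],0]).apply([0,0,0])
    return H+Rn.from_euler("z",case[2]).apply(Rn.from_euler("y",th).apply([-.19,0,.048]))
def ori(case,phi,th,s): return Rn.from_euler("z",case[2])*Rn.from_euler("y",th-phi)*Rn.from_euler("z",s*np.pi/2)*Rn.from_euler("x",np.pi)
def tcp(case,phi,th,s,back=.014):
    R=ori(case,phi,th,s); return bar(case,th)+R.apply([0,0,back]),R.as_quat()
E
python3 - <<'E'
from vis import *
p=current_position(); servo_line(p+[-.001,0,0],rate=.02)
move_gripper(.06); p=current_position(); servo_line([p[0],p[1],.04],rate=.06); servo_line([p[0],p[1],.2],rate=.2)
see(cams=("wrist",),names=("board","chill_plate","ramekin"),guess=dict.fromkeys(("board","chill_plate","ramekin"),[.567,.0777,-.08]))
c=capture("wrist"); cv2.imwrite("pics/w3.png",c["image"])
print(current_clock())
case=np.array([.592,-.238,.092]); c=dict(np.load("top0.npz")); im=c["image"].copy()
print("bar px",proj(c,np.array([bar(case,0)])), "brass at", world(c,[392,194],.148),bar(case,0),bar(case,.785))
for s in(1,-1):
  for phi in np.radians([10,20,25,30]):
    q=[inverse_kinematics(*tcp(case,phi,t,s)) for t in np.linspace(0,.785,4)]
    print(s,phi.round(2),[None if x is None else np.round(x,2).tolist() for x in (q[0],q[-1])],[x is not None for x in q])
cv2.imwrite("pics/bar.png",cv2.resize(im[120:220,330:450],None,fx=5,fy=5))
E
```

```text
board 1 [ 0.6109  0.064  -0.0348] 0.431
chill_plate 1 [ 0.5649  0.077  -0.0739] 0.229
ramekin 1 [0.5615 0.0702 0.0485] 0.976
17.5083
bar px [[392.53274805 192.94299678]] brass at [ 0.5090328  -0.24352293  0.148     ] [ 0.51233832 -0.24534962  0.148     ] [ 0.60148356 -0.23712504  0.26825142]
1 0.17 [[-0.64, 0.35, 1.8, 0.15, 0.87, -0.83], [-0.34, 0.74, 0.91, -0.28, 2.04, -0.49]] [True, True, True, True]
1 0.35 [[-0.73, 0.31, 1.92, 0.4, 0.71, -1.11], [-0.37, 0.64, 1.03, -0.2, 1.86, -0.49]] [True, True, True, True]
1 0.44 [[-0.78, 0.3, 1.98, 0.57, 0.65, -1.3], [-0.39, 0.59, 1.1, -0.16, 1.77, -0.49]] [True, True, True, True]
1 0.52 [[-0.84, 0.31, 2.04, 0.77, 0.61, -1.53], [-0.41, 0.54, 1.16, -0.13, 1.67, -0.5]] [True, True, True, True]
-1 0.17 [[-0.64, 0.35, 1.8, 0.15, 0.87, 2.31], [-0.34, 0.74, 0.91, -0.28, 2.04, 2.65]] [True, True, True, True]
-1 0.35 [[-0.73, 0.31, 1.92, 0.4, 0.71, 2.04], [-0.37, 0.64, 1.03, -0.2, 1.86, 2.66]] [True, True, True, True]
-1 0.44 [[-0.78, 0.3, 1.98, 0.57, 0.65, 1.84], [-0.39, 0.59, 1.1, -0.16, 1.77, 2.65]] [True, True, True, True]
-1 0.52 [[-0.84, 0.31, 2.04, 0.77, 0.61, 1.61], [-0.41, 0.54, 1.16, -0.13, 1.67, 2.64]] [True, True, True, True]
```

View pics/w3.png

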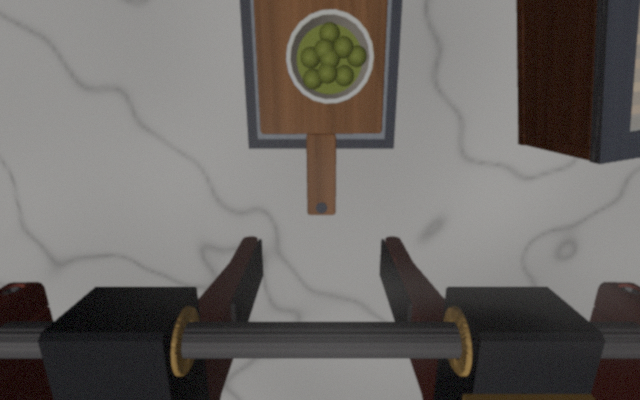

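View pics/bar.png

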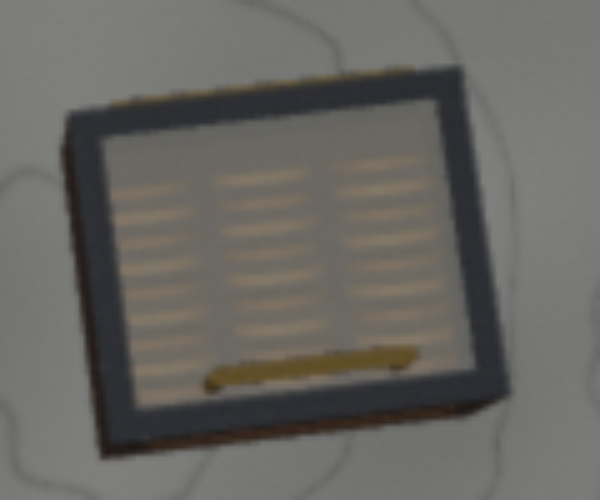

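The board is centred and square, and the ramekin stands on the blade at (330,56). The bar in the crop is centred at top pixel (392.4,193.6), within 1 px of the prediction. Next, the lid approach.

```bash
python3 - <<'E'
from vis import *
case=np.array([.591,-.238,.092]); phi=np.radians(20); s=1
P,q=tcp(case,phi,0,s); ax=Rn.from_quat(q).apply([0,0,1])
move_gripper(.04)
move_ptp(P-.10*ax,q)
g=[.567,.0777,-.08]
see(names=("board","chill_plate"),guess=dict(board=g,chill_plate=g))
see(cams=("side",),names=("ramekin",))
c=capture("wrist"); im=c["image"].copy()
e=[bar(case,0)+Rn.from_euler("z",case[2]).apply([0,y,0]) for y in(-.06,.06)]
cv2.line(im,*[tuple(int(v) for v in r) for r in proj(c,np.array(e)).round()],(0,255,0),1)
cv2.imwrite("pics/w4.png",im); print(current_clock(),current_position(),current_force())
cv2.imwrite("pics/t4.png",capture("top")["image"])
E
```

```text
board 2 [ 0.5698  0.0781 -0.0825] 0.36
board 1 [ 0.5697  0.0782 -0.081 ] 0.581
chill_plate 2 [ 0.5682  0.0784 -0.0862] 0.249
chill_plate 1 [ 0.5692  0.0785 -0.0841] 0.298
chill_plate 1 [ 0.5644  0.0788 -0.0876] 0.211
ramekin 1 [0.5603 0.0713 0.0928] 0.956
20.9333 [ 0.48205605 -0.24803537  0.22881593] [ 0.58305016 -0.33814333  0.36703214]
```

View pics/w4.png

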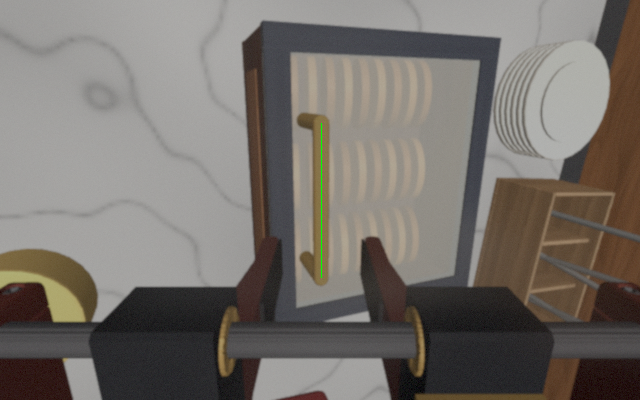

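The predicted bar line lies on the brass bar, from (321,122) to (321,278). The cheese, at lower left, is clear. Next: grip and raise.

```bash
python3 - <<'E'
from vis import *
case=np.array([.591,-.238,.092]); phi=np.radians(20); s=1
P,q=tcp(case,phi,0,s)
print(servo_line(P,q,rate=.07,contact_N=6),current_position()-P)
move_gripper(0.0); print("gap",current_finger_gap(),current_grip_force(),current_force(),current_clock())
if .008<current_finger_gap()<.016:
    for th in np.linspace(0,np.pi/4,8)[1:]:
        servo_line(*tcp(case,phi,th,s),rate=.05)
        f=current_force(); print(round(th,2),f.round(1),round(current_finger_gap(),4))
        if np.linalg.norm(f)>50: break
sleep(.3); print(current_clock(),current_qvel().round(4))
for n in("side","wrist"):
    c=capture(n); np.savez(f"{n}5.npz",**c); im=c["image"].copy()
    H=off(case,.11,0,.1); fr=np.array([[0,-.13,.008],[0,.13,.008],[-.22,.13,.008],[-.22,-.13,.008]])
    W=H+Rn.from_euler("z",case[2]).apply(Rn.from_euler("y",np.pi/4).apply(fr))
    cv2.polylines(im,[proj(c,W).round().astype(np.int32)],True,(0,255,0)); cv2.imwrite(f"pics/{n}5.png",im)
E
```

```text
False [ 0.00012612 -0.00020132  0.00043401]
gap 0.011185959552948781 30.000364780426025 [-2.92258042 -1.4047987   1.0480682 ] 23.125
0.11 [-3.4 -2.  -0.4] 0.0111
0.22 [-3.6 -2.4 -0.4] 0.0114
0.34 [-3.7 -1.9  1.4] 0.0107
0.45 [-4.9 -2.3  1.9] 0.0109
0.56 [-4.6 -2.9  2.6] 0.011
0.67 [-4.5 -1.9  3. ] 0.0116
0.79 [-3.7 -2.1  5.2] 0.0113
27.45 [ 0.0005 -0.001  -0.0002  0.0006 -0.0023  0.0004]
```

View pics/side5.png

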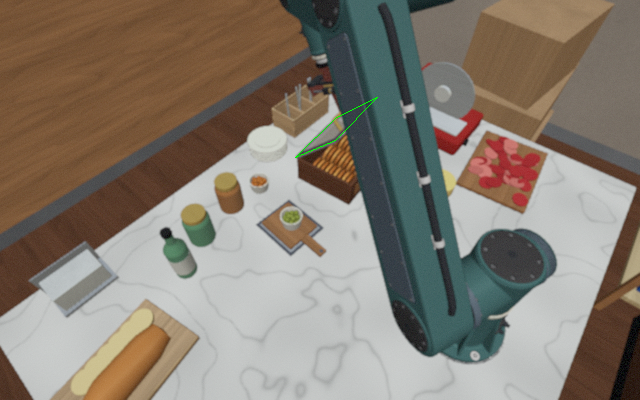

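The side view shows the lid raised, its edges on the predicted 45° outline from (297,156) to (377,98). The board is on the plate at (290,225) with the ramekin standing. I'll check the lid angle with a plane fit to the depth.

```bash
python3 - <<'E'
from vis import *
for n in("wrist","top","side"):
    c=capture(n); r=cv2.erode(sil(n,"lid").astype(np.uint8),np.ones((3,3)))>0; v,u=np.nonzero(r); z=c["range_z"][v,u]; k=z>0
    X=(np.linalg.solve(c["intrinsics"],np.c_[u,v,0*u+1].T)*z).T[k]; X=(X-c["t"])@c["R"]
    if len(X)<80: print(n,len(X)); continue
    best=None; rg=np.random.default_rng(0)
    for _ in range(400):
        A=X[rg.choice(len(X),3,False)]; m=np.cross(A[1]-A[0],A[2]-A[0]); m/=np.linalg.norm(m)+1e-12
        i=abs((X-A[0])@m)<.004
        if best is None or i.sum()>best.sum(): best=i
    Y=X[best]; m=np.linalg.svd(Y-Y.mean(0),full_matrices=False)[2][2]; m*=np.sign(m[2])
    print(n,len(X),len(Y),m.round(3),"deg",np.degrees(np.arccos(m[2])).round(2),Y.mean(0).round(3))
g=[.567,.0777,-.08]; see(cams=("side",),names=("chill_plate","ramekin"),guess=dict(chill_plate=g,ramekin=g)); see(names=("board",),guess=dict(board=g)); print(current_clock(),current_finger_gap())
E
```

```text
wrist 91397 85276 [0.708 0.062 0.704] deg 45.25 [ 0.619 -0.186  0.191]
top 762 714 [0.708 0.061 0.704] deg 45.29 [ 0.614 -0.318  0.211]
side 592 534 [0.709 0.063 0.703] deg 45.34 [ 0.624 -0.171  0.182]
chill_plate 1 [ 0.5651  0.0783 -0.0881] 0.239
ramekin 1 [0.5628 0.0684 0.0276] 0.82
board 2 [ 0.5698  0.0787 -0.088 ] 0.545
board 1 [ 0.6503  0.0713 -0.0264] 0.213
28.3 0.010679750192135918
```

The lid is at 45.3° and held still, and the board is within about 2 mm of centre.

```bash
python3 -c "
from bench import *
print(close_job())"
```

```text
the job is handed in; nothing more can be done
None
```

I slid the board onto the chill plate, centred to about 2 mm with the ramekin still standing on the blade, and released it. I then raised the cracker-case lid to about 45° and handed the job in with the gripper holding it still.

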